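# Load the solder feeder and hold its pressure arm open

### The arm

A 6-joint arm with a two-finger parallel gripper is mounted at the origin on the work surface. World frame = base frame: x ahead of the robot, y to its left, z up, the work surface at z = 0. Lengths are in m, angles in rad, forces in N, time in s.
With the tool pointing down it reaches from about 0.3 to 0.85 m from the base axis. Payload 5.4 kg.
Tool frame: the origin (TCP) lies at the very end of the fingers, on their centre line; the grasp point (between the pads) lies robot.grip_point_offset behind it (robot.grip_point_offset is the distance from the TCP to the grasp point, in m); y points along the fingers, z is the direction in which the jaws open and shut, and the axes are right-handed (so a half turn about y gives the same grasp; the last joint's range is limited). The gripper opens to 85 mm and grips with 20 to 120 N. Pads are 22 mm wide; open, the fingers measure 114 mm over their backs; the gripper's body (76 mm by 85 mm) begins 54 mm behind the grasp point. The pads swing forward as they close: fully open they stand 13 mm farther back than shut.
Start: joints at [0.994, 0.158, 1.597, -0, 1.386, -0.21], TCP at [0.206, 0.537, 0.231] pointing down, gripper open.
Joint ranges: [-2.91, 2.91], [-0.94, 2.29], [0.18, 2.7], [-1.29, 4.43], [0.17, 2.64], [-3, 3]. Speed limits (rad/s): [2.57, 2.57, 3.14, 3.14, 3.14, 3.14].

### API

Orientations are given as a rotation vector (axis times angle).
In Python, from workcell import robot gives the robot as it stands.
- The arm moves only by the shell command python3 -m inch 'ROWS' [FORCE]. ROWS is JSON, a list of rows, each an object of numbers: "tx", "ty", "tz": the shift along the tool's x, y, z normalised to -1 to 1, where 1 is 0.25 m; "ax", "ay", "az": the turn, a rotation vector about the tool's x, y, z normalised to -1 to 1, where 1 is 2 rad; "hand": the opening, from -1 (shut) to 1 (fully open), so that 0 is half open. A call has 1 to 10 rows; each row is the pose to reach, as a shift and turn from the pose commanded when the call began, along the tool's axes at that moment; what a row does not reach only later rows make up. A row lasts 1/8 s, in which the tool goes at most 62.5 mm and 10.7 degrees, less where a joint would pass 70% of its speed; a pose out of reach is approached as far as the arm can. A call with a number of a shift or a turn outside -1 to 1 is refused whole. A call with a gripper value outside its range is refused whole. The fingers move at their own pace and stop on an object; FORCE is the grip in N (left out, the last holds). Time passes only in rows, so rows that repeat a pose let the fingers close. It gives the time, the measured TCP pose, the force and the opening at its end, in the units of the state.
- robot.get_state(): the state, without advancing time (a new reading comes with each control period).
- robot.get_image(name): name is "scene" or "top"; returns the picture (480x640x3 uint8, blue, green, red); there is no depth.
- robot.get_calibration(name): a dict with "mtx" (3x3 intrinsics, pixels), "dist_coeffs" ([k1, k2, p1, p2, k3] as OpenCV has them; the pictures are not rectified), "extrinsics" (4x4, takes a point from camera to world coordinates). Camera axes: x right, y up, looking along -z (the intrinsics and any distortion apply to the point x, -y, -z); pixel columns grow to the right and rows downward; lengths in m; the calibration is good to about 2 mm. A picture is of the moment at which its call begins. get_calibration takes no time and is no camera call.
- robot.job_done(): hands the job in, once; it reports no verdict.
Trained networks look in the newest picture that a camera, given by its name, has taken for a name from the list of things; names that differ only in an ending like _2 or _b are one class to them, and where a whole thing is asked for, a point or a joint stands for the part that bears it (a point fixed in the world has none). Each returns a list of dicts, best first, with "p" (0 to 1); they miss things now and then, are a little off and sometimes report something else, mostly with a low value. They report only what shows in the picture. A call takes as long as a camera call. They do not tell look-alikes from the thing itself.
- robot.look_for(camera, label): "rect" ([left, top, right, bottom] in pixels, round what is visible of it).
- robot.cut_out(camera, label): "pixels" (480x640 bool, what is visible of it) and "rect" ([left, top, right, bottom] in pixels, round what is visible of it).
- robot.place_of(camera, label): "position" ([column, row] in pixels: a listed point, or the origin of a listed thing).
The state is a dict: "time": time; "q": joint angles; "dq": joint speeds; "joint_efforts": joint torques, N m; "tcp_pos": TCP position; "eef_rot": TCP orientation; "contact_force": force on the tool from outside, world axes, zero at the start; "moment": the same for the moment, N m; "width": finger opening in m.
Only numpy, scipy, OpenCV 4.12 (cv2) and the standard library are available. Lean on these libraries where they do the work, as an engineer would, in place of code of your own. Each camera call takes 0.05 s, during which the arm holds its last target. There are 200 camera calls.

### The job

Load the bench solder feeder. Lower the full reel of solder over the bare upright spindle until it sits fully home on the brake pad, then lower the steel hold-down collar over the same spindle until it sits flat on the reel; guide both down, do not drop them. Then take the upright thumb disc on the pressure arm, pull it sideways, away from the spindle, against its spring to free the arm from its ball, swing the arm up by 40 degrees or so (at least 30), and finish still holding it up there so that the wire can be fed in; leave everything else on the bench where it is.

Things in the scene. Friction and masses are not known exactly. Their poses are not given: they have to be found in the camera images.
- feeder: Bench solder feeder, fixed, yaw up to 17 degrees. Origin under its centre; its x points away from the robot, y left, z up. Steel base plate 170 x 310 x 12 mm (middle at y = +5). Grey housing 150 x 100 mm, top 80 mm high, at x = +5, y = +85, carries the pressure arm; the bare spindle stands at x = 0, y = -85.
- spindle_seat (a point): Where the axis of the upright steel spindle meets the top of the brake pad (50 mm dia.), 18 mm above the bench. The spindle is 16 mm in diameter, straight for 66 mm above this point, then tapers to 7 mm at its tip, 80 mm above it.
- reel_center (a point): Centre (half-way up) of the full solder reel: black flanges, silver winding, 53 mm dia., 40 mm high, bore 20 mm right through, 0.2 to 0.4 kg, loose, standing on the bench, bore vertical. Fully home its centre is 20 mm above spindle_seat.
- collar_center (a point): Centre (half-way up) of the hold-down collar: thick plain steel ring, 35 mm dia., 24 mm high, bore 20 mm right through, 0.11 kg, loose, standing on the bench, bore vertical. On the seated reel its centre is 52 mm above spindle_seat.
- feed_arm: Pressure arm: aluminium channel 138 x 29 mm lying level along the feeder's x. Origin on its hinge at (62, 85, 102) mm in the feeder's frame; the hinge axis is the feeder's y. Its free end, towards the robot, swings up: the tilt of its z (towards the feeder's +x) is the angle, 0 shut, stop 1.1 rad. Locked by the latch. About 3 to 4 N up at the thumb disc raises it; let go, it falls shut.
- latch (a joint): Spring latch sliding on the arm, its fork under the ball: 0 sprung in (locked); grows as the thumb disc is pulled along the feeder's +y, away from the spindle; stop at 0.014 m. Arm free above about 0.010 m: pull 0.012 or more and keep it so until the arm is 0.1 rad up. Spring 3.6 N at 0, 8 N at the stop.
- thumb_disc (a point): Centre of the latch's thumb disc: steel, 26 mm dia., 12 mm thick, upright near the arm's free end, flat faces along the feeder's +y and -y; grip it from above across them. Shut, it is at (-45, 85, 139.5) mm in the feeder's frame, 25.5 mm above the arm's top face: 107 mm from the hinge along the arm and 37.5 mm above it.
- empty_spool: Bystander: small empty spool, black flanges 42 mm dia. on a thin core, 46 mm high, upright, near the reel. Origin under its centre.
- flux_bottle: Bystander: white flux bottle, 38 mm dia., 85 mm high, left of the feeder. Origin under its centre.
- tip_tin: Bystander: flat metal tin, 48 mm dia., 20 mm high, left of the feeder. Origin under its centre.
- screwdriver: Bystander: screwdriver 150 mm long, black handle 26 mm thick, lying between robot and feeder. Origin under its middle.
- cutters: Bystander: small side cutters, 120 x 55 x 10 mm, lying on the right. Origin under the middle.
- board: Bystander: circuit board 85 x 55 mm, 13 mm high over its parts, lying front left. Origin under its centre.
- brush: Bystander: small cleaning brush 150 mm long, 12 mm thick, lying front right. Origin under its middle.
Things that resemble listed ones, but are neither listed nor needed, are in the scene too. Leave any brown or red look-alike of the part that bears reel_center alone. What is shaped like the part that bears collar_center but purple is not meant.

How it is judged:
By the outcome, as a careful person would: the job done as asked, in the order asked, and still so for the second after the job is handed in, while the arm keeps its last pose, push and grip.
It also fails if it takes over 72 s, if anything falls off the work surface, if the arm or the gripper's body presses on something with over 40 N, if the wrist force passes 120 N, or if a joint passes its speed limit or range.

## Working session

There is one attempt and no reset: what is moved stays moved. The work goes in short steps, Python scripts to look and compute and a shell command to move; the robot and the scene stay as the last step left them, time stands still between calls to the robot, and variables do not carry over. Pictures are saved under pics/ and viewed, about 8 in all and at most 12, crops included, and the job is handed in when it is done.

```bash
ls; mkdir -p pics; python3 - <<'E'
from workcell import robot
import cv2,numpy as np
print(robot.get_state(), robot.grip_point_offset)
for c in ("scene","top"):
    im=robot.get_image(c); cv2.imwrite(f"pics/{c}0.png",im)
    k=robot.get_calibration(c); print(c,k)
    for l in ["spindle_seat","reel_center","collar_center","thumb_disc","feeder","feed_arm","empty_spool"]:
        print(l,[(round(d["p"],2),np.round(d["position"],1).tolist()) for d in robot.place_of(c,l)])
E
```

```text
pics
{'time': 0.0, 'q': array([ 9.93909379e-01,  1.59082294e-01,  1.59826322e+00, -4.80805009e-05,
        1.38618175e+00, -2.10105681e-01]), 'dq': array([ 0.00133345,  0.00092851, -0.00106067,  0.00149154, -0.00037118,
       -0.00023665]), 'joint_efforts': array([ 1.35698101e-04, -3.96004736e+01, -3.31429589e+01, -1.73659760e-04,
        8.39501387e-03, -7.39516395e-06]), 'tcp_pos': array([0.20589725, 0.53621574, 0.2302827 ]), 'eef_rot': array([-1.5533817 ,  0.28839252, -0.28729058]), 'contact_force': array([ 0.02752663,  0.36596665, -0.40499719]), 'moment': array([ 0.04250159, -0.0331133 , -0.03512836]), 'width': 0.0854868546676829} 0.0187
scene {'mtx': array([[472.64762826,   0.        , 324.03338668],
       [  0.        , 472.64762826, 240.72964284],
       [  0.        ,   0.        ,   1.        ]]), 'dist_coeffs': array([-0.00249731,  0.        ,  0.        ,  0.        ,  0.        ]), 'extrinsics': array([[ 0.83785458, -0.39338506,  0.37848105,  0.948777  ],
       [ 0.5458892 ,  0.60652401, -0.57804291, -0.66689955],
       [-0.0021644 ,  0.69092462,  0.72292357,  0.95428
[... 673 characters left out ...]
    ,  0.       ,  0.       ,  0.       ]), 'extrinsics': array([[ 0.02338529,  0.99753199, -0.06620473,  0.43792322],
       [-0.99960709,  0.0243548 ,  0.01387501,  0.00792869],
       [ 0.01545317,  0.06585425,  0.99770959,  1.13495507],
       [ 0.        ,  0.        ,  0.        ,  1.        ]])}
spindle_seat [(0.79, [332.8, 196.4]), (0.45, [423.3, 215.5])]
reel_center [(0.76, [424.8, 217.7]), (0.71, [440.6, 178.6]), (0.64, [397.6, 178.6])]
collar_center [(0.52, [487.8, 248.4]), (0.46, [458.1, 262.0])]
thumb_disc [(0.49, [253.4, 211.7])]
feeder [(0.72, [300.3, 199.2])]
feed_arm [(0.71, [253.5, 166.6]), (0.29, [256.5, 212.4]), (0.17, [163.0, 195.9])]
empty_spool [(0.59, [411.7, 287.1])]
```

```bash
python3 - <<'E'
import cv2
a=cv2.imread("pics/top0.png")[110:335,120:540];cv2.imwrite("pics/top0c.png",cv2.resize(a,None,fx=1.9,fy=1.9,interpolation=cv2.INTER_CUBIC))
a=cv2.imread("pics/scene0.png")[150:430,180:580];cv2.imwrite("pics/sc0c.png",cv2.resize(a,None,fx=2,fy=2,interpolation=cv2.INTER_CUBIC))
E
```

```text
(no output)
```

View pics/top0c.png

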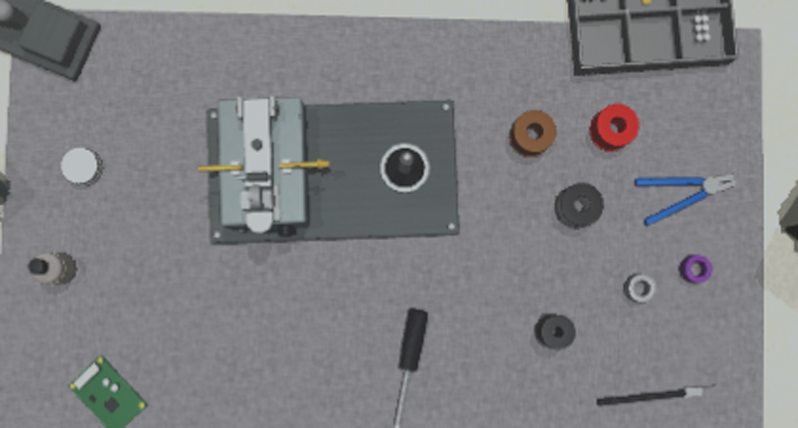

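View pics/sc0c.png

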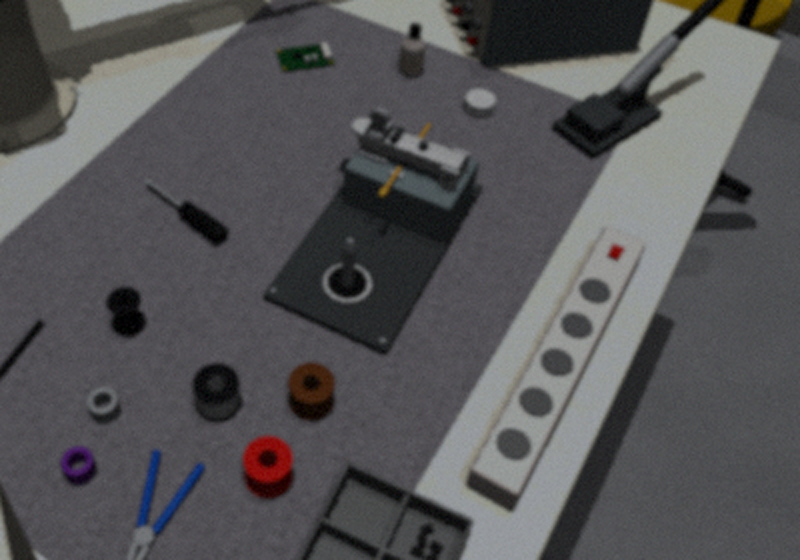

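The crops show the black reel at top-camera pixel (425,218), with the red and brown look-alikes above it. The grey collar is at (457,262) and the purple one at (487,248). The spindle is near (333,196) and the disc near (256,213).

```bash
cat > h.py <<'E'
from workcell import robot
import cv2,numpy as np
from scipy.spatial.transform import Rotation as R
from scipy.optimize import least_squares
C={c:robot.get_calibration(c) for c in("scene","top")}
def proj(c,P):
    E=np.linalg.inv(C[c]["extrinsics"]);p=np.atleast_2d(P)@E[:3,:3].T+E[:3,3]
    return cv2.projectPoints(p*[1,-1,-1],np.zeros(3),np.zeros(3),C[c]["mtx"],C[c]["dist_coeffs"])[0][:,0]
def onz(c,uv,z):
    u=cv2.undistortPoints(np.array([[uv]],float),C[c]["mtx"],C[c]["dist_coeffs"])[0,0]
    E=C[c]["extrinsics"];d=E[:3,:3]@[u[0],-u[1],-1];o=E[:3,3]
    return o+d*(z-o[2])/d[2]
def tri(a,b):
    return least_squares(lambda P:np.r_[proj("top",P)[0]-a,proj("scene",P)[0]-b],onz("top",a,.02)).x
def rel(target,yawdir=None):
    "rows numbers to bring grasp/TCP to target; yawdir = desired world angle of jaw axis"
    s=robot.get_state();M=R.from_rotvec(s["eef_rot"]).as_matrix()
    return M.T@(np.array(target)-s["tcp_pos"])/.25
E
python3 - <<'E'
from h import *
np.set_printoptions(precision=4,suppress=True)
for n,a,b,z in [("reel",[424.8,217.7],[289.5,347.2],.02),("collar",[458.1,262],[231.5,351.7],.012),("seat",[332.8,196.4],[351.7,288.6],.018),("disc",[256.5,212.4],[369.8,205.7],.1395),("arm",[253.5,166.6],[407.2,235.7],.102)]:
    print(n,tri(a,b),onz("top",a,z),onz("scene",b,z))
print(R.from_rotvec(robot.get_state()["eef_rot"]).as_matrix())
# centres from masks, black reel/ collar
for c,l,p in [("top","reel_center",(425,218)),("scene","reel_center",(289,347)),("top","collar_center",(458,262)),("scene","collar_center",(231,351)),("top","thumb_disc",(255,212)),("scene","thumb_disc",(370,206))]:
    for d in robot.cut_out(c,l):
        r=d["rect"]
        if abs((r[0]+r[2])/2-p[0])<12 and abs((r[1]+r[3])/2-p[1])<14:
            v,u=np.nonzero(d["pixels"]);print(c,l,round(d["p"],2),r,len(u),u.mean(),v.mean())
E
```

```text
reel [ 0.5744 -0.2409  0.0204] [ 0.5732 -0.2419  0.02  ] [ 0.5754 -0.2399  0.02  ]
collar [ 0.472  -0.3205  0.0199] [ 0.471  -0.3239  0.012 ] [ 0.4693 -0.3168  0.012 ]
seat [ 0.6139 -0.0255  0.0302] [ 0.6184 -0.0241  0.018 ] [ 0.6069 -0.0192  0.018 ]
disc [0.5596 0.1366 0.1548] [0.5609 0.1382 0.1395] [0.5529 0.1527 0.1395]
arm [0.667  0.1536 0.0926] [0.6661 0.1531 0.102 ] [0.6688 0.1433 0.102 ]
[[ 0.9335 -0.      0.3586]
 [-0.3586  0.      0.9335]
 [-0.     -1.      0.    ]]
top reel_center 0.95 [415.2, 206.9, 441.4, 228.9] 417 424.6091127098321 217.60671462829737
top collar_center 0.7 [450.8, 256.0, 461.1, 272.8] 160 455.95625 261.375
scene collar_center 0.8 [224.9, 342.3, 240.9, 362.5] 233 232.05579399141632 352.0128755364807
top thumb_disc 0.45 [247.6, 206.0, 262.4, 220.3] 161 253.95652173913044 213.8385093167702
scene thumb_disc 0.45 [365.0, 200.1, 375.1, 218.3] 140 369.8 210.35714285714286
```

```bash
python3 - <<'E'
import cv2,numpy as np
t=cv2.imread("pics/top0.png");s=cv2.imread("pics/scene0.png")
a=cv2.resize(t[155:245,222:370],None,fx=5.4,fy=5.4,interpolation=cv2.INTER_CUBIC)   # origin 222,155
cv2.imwrite("pics/ft.png",cv2.convertScaleAbs(a,alpha=1.3,beta=10))
b=cv2.resize(s[190:335,305:435],None,fx=4.1,fy=4.1,interpolation=cv2.INTER_CUBIC)
c=cv2.resize(t[240:285,435:480],None,fx=6,fy=6,interpolation=cv2.INTER_CUBIC)
d=cv2.resize(s[325:370,210:255],None,fx=6,fy=6,interpolation=cv2.INTER_CUBIC)
e=np.vstack([c,d]);e=np.vstack([e,np.zeros((b.shape[0]-e.shape[0],e.shape[1],3),np.uint8)])
cv2.imwrite("pics/fs.png",cv2.convertScaleAbs(np.hstack([b,e]),alpha=1.5,beta=10));print(b.shape)
E
```

```text
(594, 533, 3)
```

View pics/ft.png

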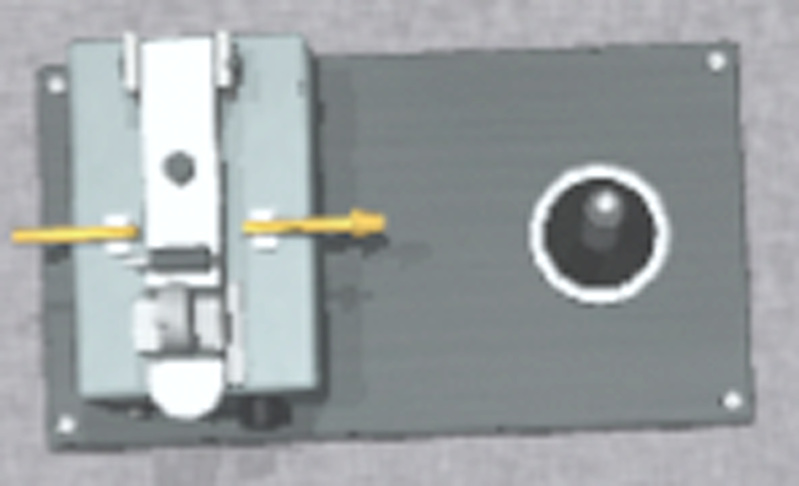

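View pics/fs.png

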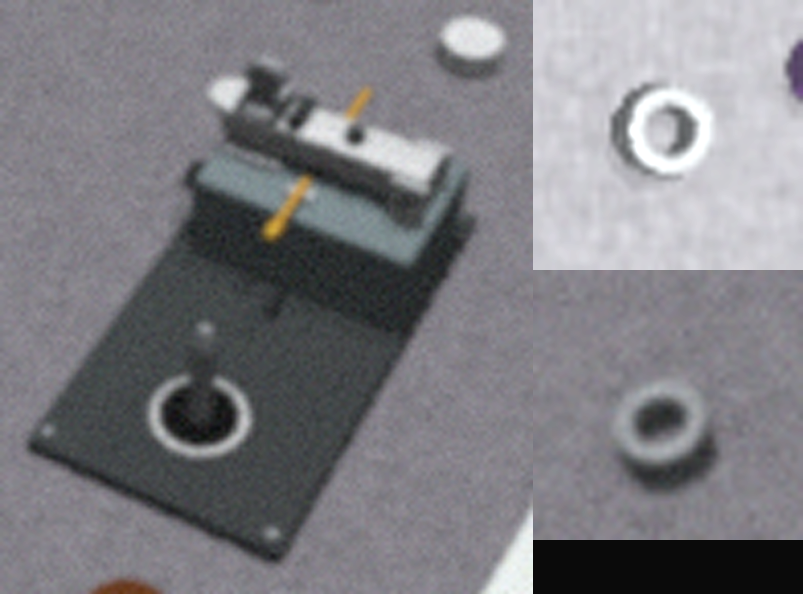

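```bash
python3 - <<'E'
from h import *
np.set_printoptions(precision=4,suppress=True)
T=lambda u,v:((u+.5)/5.4-.5+222,(v+.5)/5.4-.5+155)
S=lambda u,v:((u+.5)/4.1-.5+305,(v+.5)/4.1-.5+190)
obs=[("top",T(738,42),(85,-150,12)),("top",T(755,423),(-85,-150,12)),("top",T(50,449),(-85,160,12)),("top",T(37,68),(85,160,12)),
("top",T(599,235),(0,-85,13)),("top",T(604,200),(0,-85,98)),
("scene",S(206,327),(0,-85,98)),("scene",S(200,414),(0,-85,13)),("scene",S(30,441),(-85,-150,12)),("scene",S(278,550),(85,-150,12))]
def F(p,q):
    c,s=np.cos(p[2]),np.sin(p[2]);q=np.array(q)/1e3
    return np.array([p[0]+c*q[0]-s*q[1],p[1]+s*q[0]+c*q[1],q[2]])
def fit(o):
    f=lambda p:np.concatenate([proj(c,F(p,q))[0]-uv for c,uv,q in o])
    r=least_squares(f,[.61,.06,0],loss="soft_l1");return r.x,f(r.x).reshape(-1,2)
for o in (obs,obs[:6],obs[6:]):
    p,res=fit(o);print(p);print(res.round(1).tolist());print("seat",F(p,(0,-85,18)),"disc",F(p,(-45,85,139.5)),"hinge",F(p,(62,85,102)))
p,_=fit(obs);np.save("feeder.npy",p)
print("disc px",[( (proj("top",F(p,(-45,85,z)))[0]-[222,155])*5.4, (proj("scene",F(p,(-45,85,z)))[0]-[305,190])*4.1) for z in (139.5,152)])
U=lambda u,v,o:((u+.5)/6-.5+o[0],(v+.5)/6-.5+o[1])
a,b=U(670-533,130,(435,240)),U(660-533,421-270,(210,325)); print("collar top",tri(a,b),onz("top",a,.024),onz("scene",b,.024))
# reel: top flange centre in crops
a=(120+579/1.9,110+205/1.9);print("reel top face?",onz("top",a,.04))
for c,g in(("top",(425,218)),):
    for P in([.5743,-.2409,.04],[.5743,-.2409,0]):print(proj(c,P),proj("scene",P))
for l,z in [("screwdriver",.01),("empty_spool",.0)]:
    print(l,[(d["p"],onz("top",d["position"],z)) for d in robot.place_of("top",l)])
E
```

```text
[0.6091 0.0617 0.0627]
[[-0.2, -0.2], [-0.1, 0.2], [-1.2, 0.4], [-0.6, -0.3], [-0.2, 0.3], [0.1, 0.7], [0.1, 0.8], [0.0, 1.6], [-1.1, 0.1], [0.6, 2.0]]
seat [ 0.6144 -0.0232  0.018 ] disc [0.5588 0.1437 0.1395] hinge [0.6656 0.1504 0.102 ]
[0.6095 0.0608 0.0644]
[[0.1, -0.5], [0.3, -0.1], [-0.8, 0.4], [-0.3, -0.4], [0.1, 0.0], [0.5, 0.5]]
seat [ 0.615 -0.024  0.018] disc [0.5591 0.1428 0.1395] hinge [0.6659 0.1497 0.102 ]
[0.6058 0.0647 0.0775]
[[0.0, -0.4], [-0.1, 0.4], [-1.0, -0.6], [1.1, 0.5]]
seat [ 0.6123 -0.02    0.018 ] disc [0.5543 0.146  0.1395] hinge [0.661  0.1543 0.102 ]
disc px [(array([172.0333, 314.9136]), array([267.0366,  76.0238])), (array([167.7095, 310.8598]), array([268.42  ,  61.0356]))]
collar top [ 0.4719 -0.3187  0.0253] [ 0.4723 -0.3187  0.024 ] [ 0.4708 -0.3184  0.024 ]
reel top face? [ 0.5703 -0.2373  0.04  ]
[[426.3118 216.2226]] [[288.3374 342.5566]]
[[422.527 218.19 ]] [[289.3338 351.9398]]
screwdriver [(0.96, array([ 0.364 , -0.0387,  0.01  ]))]
empty_spool [(0.59, array([ 0.4092, -0.2167,  0.    ]))]
```

```bash
python3 -m inch '[{"tx":0.83,"tz":-0.79,"ay":-0.215,"hand":1},{"tx":0.83,"tz":-0.79,"ay":-0.215,"hand":1},{"tx":0.83,"tz":-0.79,"ay":-0.215,"hand":1},{"tx":0.83,"tz":-0.79,"ay":-0.215,"hand":1},{"tx":0.83,"tz":-0.79,"ay":-0.215,"hand":1}]' 40
python3 - <<'E'
from h import *
print(R.from_rotvec(robot.get_state()["eef_rot"]).as_matrix().round(3), rel([.574,-.241,.12]).round(3))
E
```

```text
[[ 0.933 -0.     0.359]
 [-0.359 -0.     0.933]
 [-0.    -1.    -0.   ]] [ 2.489  0.445 -2.376]schema error: expected keys tx, ty, tz, ax, ay, az, hand
```

```bash
python3 -m inch '[{"tx":0.83,"ty":0,"tz":-0.79,"ax":0,"ay":-0.215,"az":0,"hand":1},{"tx":0.83,"ty":0,"tz":-0.79,"ax":0,"ay":-0.215,"az":0,"hand":1},{"tx":0.83,"ty":0,"tz":-0.79,"ax":0,"ay":-0.215,"az":0,"hand":1},{"tx":0.83,"ty":0,"tz":-0.79,"ax":0,"ay":-0.215,"az":0,"hand":1},{"tx":0.83,"ty":0,"tz":-0.79,"ax":0,"ay":-0.215,"az":0,"hand":1}]' 40
python3 - <<'E'
from h import *
print(R.from_rotvec(robot.get_state()["eef_rot"]).as_matrix().round(3), rel([.574,-.241,.12]).round(3))
E
```

```text
time: 1.82
tcp_pos: [0.3298, 0.2759, 0.2315]
eef_rot: [-1.57, -0.049, 0.048]
contact_force: [-0.5, 0.7, 0.6]
width: 0.0855
[[ 0.998  0.001 -0.062]
 [ 0.062  0.     0.998]
 [ 0.001 -1.     0.   ]] [ 0.846  0.447 -2.124]
```

```bash
python3 -m inch '[{"tx":0.4,"ty":0,"tz":-1,"ax":0,"ay":0,"az":0,"hand":1},{"tx":0.4,"ty":0,"tz":-1,"ax":0,"ay":0,"az":0,"hand":1},{"tx":0.4,"ty":0,"tz":-1,"ax":0,"ay":0,"az":0,"hand":1},{"tx":0.4,"ty":0,"tz":-1,"ax":0,"ay":0,"az":0,"hand":1},{"tx":0.4,"ty":0,"tz":-1,"ax":0,"ay":0,"az":0,"hand":1}]'
python3 -m inch '[{"tx":0.44,"ty":0.2,"tz":-1,"ax":0,"ay":0,"az":0,"hand":1},{"tx":0.44,"ty":0.2,"tz":-1,"ax":0,"ay":0,"az":0,"hand":1},{"tx":0.44,"ty":0.2,"tz":-1,"ax":0,"ay":0,"az":0,"hand":1},{"tx":0.44,"ty":0.2,"tz":-1,"ax":0,"ay":0,"az":0,"hand":1},{"tx":0.44,"ty":0.2,"tz":-1,"ax":0,"ay":0,"az":0,"hand":1},{"tx":0.44,"ty":0.2,"tz":-1,"ax":0,"ay":0,"az":0,"hand":1},{"tx":0.44,"ty":0.2,"tz":-1,"ax":0,"ay":0,"az":0,"hand":1}]'
python3 - <<'E'
from h import *
print(R.from_rotvec(robot.get_state()["eef_rot"]).as_matrix().round(3), rel([.574,-.241,.12]).round(3))
E
```

```text
time: 2.45
tcp_pos: [0.4456, 0.0319, 0.2315]
eef_rot: [-1.571, -0.047, 0.046]
contact_force: [-0.5, 0.3, 0.1]
width: 0.0854
time: 3.32
tcp_pos: [0.5702, -0.2064, 0.1813]
eef_rot: [-1.569, -0.05, 0.051]
contact_force: [-0.0, 0.1, -0.4]
width: 0.0855
[[ 0.998 -0.    -0.064]
 [ 0.064  0.001  0.998]
 [-0.    -1.     0.001]] [ 0.007  0.245 -0.139]
```

```bash
python3 -m inch '[{"tx":0.007,"ty":0.15,"tz":-0.139,"ax":0,"ay":0,"az":0,"hand":1},{"tx":0.007,"ty":0.35,"tz":-0.139,"ax":0,"ay":0,"az":0,"hand":1},{"tx":0.007,"ty":0.5,"tz":-0.139,"ax":0,"ay":0,"az":0,"hand":1},{"tx":0.007,"ty":0.5,"tz":-0.139,"ax":0,"ay":0,"az":0,"hand":1}]'
python3 - <<'E'
from h import *
print(rel([.574,-.241,.013]).round(3))
t=robot.get_image("top")[175:265,370:490];s=robot.get_image("scene")[270:390,230:350]
cv2.imwrite("pics/g1.png",np.hstack([cv2.resize(t,None,fx=3.5,fy=3.5,interpolation=2),cv2.resize(s,(315,315),interpolation=2)]))
E
```

```text
time: 3.82
tcp_pos: [0.5717, -0.2393, 0.0534]
eef_rot: [-1.566, -0.046, 0.055]
contact_force: [-0.3, 0.2, 0.1]
width: 0.0854
[ 0.01   0.161 -0.008]
```

View pics/g1.png

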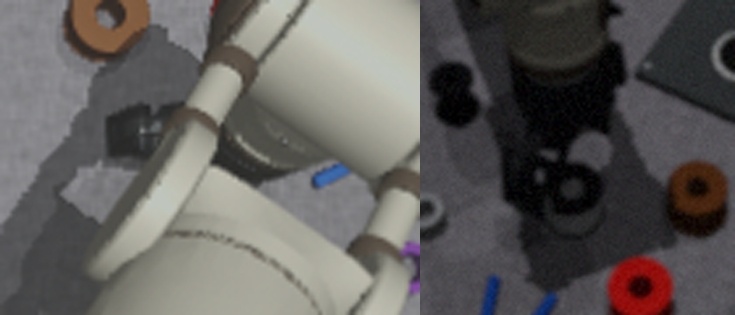

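The view shows the reel between the open fingers. In the top camera it is hidden by the wrist.

```bash
python3 -m inch '[{"tx":0.01,"ty":0.1,"tz":-0.008,"ax":0,"ay":0,"az":0,"hand":1},{"tx":0.01,"ty":0.161,"tz":-0.008,"ax":0,"ay":0,"az":0,"hand":1},{"tx":0.01,"ty":0.161,"tz":-0.008,"ax":0,"ay":0,"az":0,"hand":1},{"tx":0.01,"ty":0.161,"tz":-0.008,"ax":0,"ay":0,"az":0,"hand":0},{"tx":0.01,"ty":0.161,"tz":-0.008,"ax":0,"ay":0,"az":0,"hand":-1},{"tx":0.01,"ty":0.161,"tz":-0.008,"ax":0,"ay":0,"az":0,"hand":-1},{"tx":0.01,"ty":0.161,"tz":-0.008,"ax":0,"ay":0,"az":0,"hand":-1},{"tx":0.01,"ty":0.161,"tz":-0.008,"ax":0,"ay":0,"az":0,"hand":-1}]' 40
python3 -m inch '[{"tx":0,"ty":0,"tz":0,"ax":0,"ay":0,"az":0,"hand":-1},{"tx":0,"ty":-0.1,"tz":0,"ax":0,"ay":0,"az":0,"hand":-1},{"tx":0,"ty":-0.2,"tz":0,"ax":0,"ay":0,"az":0,"hand":-1},{"tx":0,"ty":-0.4,"tz":0,"ax":0,"ay":0,"az":0,"hand":-1},{"tx":0,"ty":-0.5,"tz":0,"ax":0,"ay":0,"az":0,"hand":-1},{"tx":0,"ty":-0.5,"tz":0,"ax":0,"ay":0,"az":0,"hand":-1}]'
python3 - <<'E'
from h import *
print(rel([.6144,-.0232,.130]).round(4))
E
```

```text
time: 4.92
tcp_pos: [0.5777, -0.244, 0.0177]
eef_rot: [-1.57, -0.051, 0.049]
contact_force: [-1.2, 2.9, 6.5]
width: 0.0512
time: 5.68
tcp_pos: [0.5781, -0.2452, 0.1435]
eef_rot: [-1.573, -0.053, 0.046]
contact_force: [0.8, -0.7, -3.6]
width: 0.0506
[0.2006 0.0521 0.8772]
```

```bash
python3 -m inch '[{"tx":0.2,"ty":0,"tz":0.2,"ax":0,"ay":0,"az":0,"hand":-1},{"tx":0.2,"ty":0,"tz":0.4,"ax":0,"ay":0,"az":0,"hand":-1},{"tx":0.2,"ty":0,"tz":0.6,"ax":0,"ay":0,"az":0,"hand":-1},{"tx":0.2,"ty":0,"tz":0.75,"ax":0,"ay":0,"az":0,"hand":-1},{"tx":0.2,"ty":0,"tz":0.877,"ax":0,"ay":0,"az":0,"hand":-1},{"tx":0.2,"ty":0,"tz":0.877,"ax":0,"ay":0,"az":0,"hand":-1},{"tx":0.2,"ty":0,"tz":0.877,"ax":0,"ay":0,"az":0,"hand":-1},{"tx":0.2,"ty":0,"tz":0.877,"ax":0,"ay":0,"az":0,"hand":-1}]'
python3 - <<'E'
from h import *
for c in("top","scene"):
    im=robot.get_image(c);cv2.imwrite(f"pics/h_{c}.png",im)
    print(c,robot.get_state()["tcp_pos"].round(4),[(round(d["p"],2),np.round(d["position"],1).tolist()) for d in robot.place_of(c,"reel_center")])
t=cv2.imread("pics/h_top.png")[150:250,270:400];s=cv2.imread("pics/h_scene.png")[210:330,290:410]
cv2.imwrite("pics/h1.png",np.hstack([cv2.resize(s,(480,480),interpolation=2),cv2.resize(t,(312,240),interpolation=2).repeat(1,0) if 0 else cv2.copyMakeBorder(cv2.resize(t,(312,240),interpolation=2),0,240,0,0,0)]))
E
```

```text
time: 6.68
tcp_pos: [0.6126, -0.0232, 0.1403]
eef_rot: [-1.57, -0.048, 0.049]
contact_force: [-0.1, -1.0, -3.0]
width: 0.0508
top [ 0.6127 -0.0232  0.1405] [(0.96, [398.9, 178.0]), (0.76, [441.5, 178.0]), (0.66, [151.4, 250.1]), (0.58, [335.1, 191.7]), (0.19, [462.8, 316.7])]
scene [ 0.6129 -0.023   0.1409] [(0.86, [316.0, 383.1]), (0.8, [351.6, 257.2]), (0.8, [335.7, 343.9]), (0.27, [402.7, 237.7])]
```

View pics/h1.png

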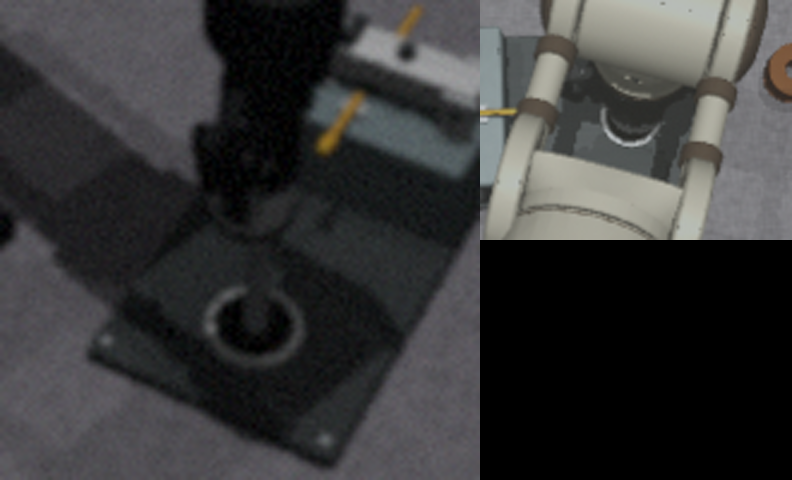

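The scene view shows the reel's lower edge near pixel (351,268), above the spindle at (352,285).

```bash
python3 - <<'E'
from h import *
np.set_printoptions(precision=4,suppress=True)
for z in(.142,.147):print("reel scene",onz("scene",[351.6,257.2],z))
for c in ("scene","top"):
    for d in robot.cut_out(c,"reel_center"):
        r=d["rect"]
        print(c,round(d["p"],2),r,d["pixels"].sum(), np.argwhere(d["pixels"])[:,::-1].mean(0))
tip=[(206.5)/4.1-.5+305,(327.5)/4.1-.5+190];ring=[200.5/4.1-.5+305,414.5/4.1-.5+190]
print("spindle scene",onz("scene",tip,.098),onz("scene",ring,.013), tip)
E
python3 - <<'E'
import cv2,numpy as np
s=cv2.imread("pics/h_scene.png")[235:310,315:390]
s=cv2.resize(s,(600,600),interpolation=2).astype(float)/255
cv2.imwrite("pics/h2.png",(s**.45*255).astype(np.uint8))
E
```

```text
reel scene [ 0.6053 -0.0268  0.142 ]
reel scene [ 0.6074 -0.0307  0.147 ]
scene 0.95 [303.7, 365.2, 326.9, 400.2] 650 [314.18   382.8446]
scene 0.61 [326.7, 329.6, 347.5, 357.2] 574 [335.7091 345.0976]
top 0.93 [386.8, 168.3, 413.7, 191.7] 474 [399.9726 180.2089]
top 0.84 [430.7, 167.2, 458.1, 189.9] 472 [442.8814 177.0106]
top 0.45 [321.7, 194.2, 349.3, 207.3] 183 [333.388  200.3115]
spindle scene [ 0.613  -0.0211  0.098 ] [ 0.6118 -0.0189  0.013 ] [354.8658536585366, 269.3780487804878]
```

View pics/h2.png

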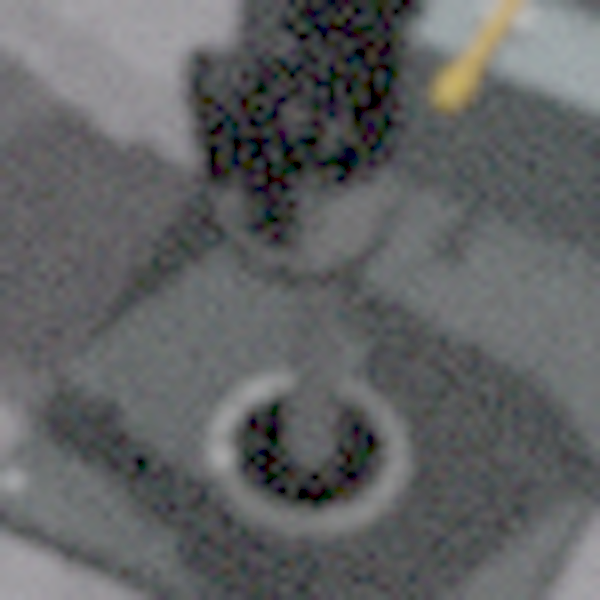

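The enhanced crop shows the reel's bottom disc spanning about crop x 218–395, with its lowest edge at y≈277. That puts it near image column 353, row 269.

```bash
python3 - <<'E'
from h import *
a=np.linspace(0,2*np.pi,100)
for x,y in((.613,-.0215),(.617,-.0215),(.609,-.0215),(.613,-.0255)):
  for z in (.123,.127):
    q=proj("scene",np.c_[x+.0265*np.cos(a),y+.0265*np.sin(a),0*a+z]);q=(q-[315,235]+.5)*8-.5
    print(x,y,z,q.min(0).round(),q.max(0).round())
E
```

```text
0.613 -0.0215 0.123 [235. 156.] [417. 294.]
0.613 -0.0215 0.127 [235. 147.] [418. 285.]
0.617 -0.0215 0.123 [246. 162.] [429. 300.]
0.617 -0.0215 0.127 [247. 153.] [430. 291.]
0.609 -0.0215 0.123 [223. 151.] [405. 288.]
0.609 -0.0215 0.127 [223. 142.] [406. 279.]
0.613 -0.0255 0.123 [227. 165.] [410. 303.]
0.613 -0.0255 0.127 [228. 156.] [411. 294.]
```

```bash
python3 -m inch '[{"tx":0.019,"ty":0,"tz":0,"ax":0,"ay":0,"az":0,"hand":-1},{"tx":0.019,"ty":0.05,"tz":0,"ax":0,"ay":0,"az":0,"hand":-1},{"tx":0.019,"ty":0.1,"tz":0,"ax":0,"ay":0,"az":0,"hand":-1},{"tx":0.019,"ty":0.12,"tz":0,"ax":0,"ay":0,"az":0,"hand":-1},{"tx":0.019,"ty":0.12,"tz":0,"ax":0,"ay":0,"az":0,"hand":-1}]'
python3 -m inch '[{"tx":0,"ty":0.02,"tz":0,"ax":0,"ay":0,"az":0,"hand":-1},{"tx":0,"ty":0.04,"tz":0,"ax":0,"ay":0,"az":0,"hand":-1},{"tx":0,"ty":0.04,"tz":0,"ax":0,"ay":0,"az":0,"hand":-1}]'
```

```text
time: 7.6
tcp_pos: [0.617, -0.0218, 0.1101]
eef_rot: [-1.57, -0.048, 0.051]
contact_force: [0.4, 0.8, -3.7]
width: 0.0507
time: 7.98
tcp_pos: [0.6178, -0.022, 0.1008]
eef_rot: [-1.57, -0.05, 0.049]
contact_force: [1.0, -1.2, -4.9]
width: 0.0507
```

```bash
python3 -m inch '[{"tx":0,"ty":0.02,"tz":0,"ax":0,"ay":0,"az":0,"hand":-1},{"tx":0,"ty":0.04,"tz":0,"ax":0,"ay":0,"az":0,"hand":-1},{"tx":0,"ty":0.06,"tz":0,"ax":0,"ay":0,"az":0,"hand":-1},{"tx":0,"ty":0.06,"tz":0,"ax":0,"ay":0,"az":0,"hand":-1}]'
python3 - <<'E'
from h import *
for c in("scene",):
    im=robot.get_image(c);s=cv2.resize(im[235:310,315:390],(600,600),interpolation=2)/255.
    cv2.imwrite("pics/i1.png",(s**.45*255).astype(np.uint8))
print(robot.get_state()["contact_force"],robot.get_state()["moment"],robot.get_state()["tcp_pos"])
E
```

```text
time: 8.48
tcp_pos: [0.6179, -0.022, 0.0856]
eef_rot: [-1.57, -0.05, 0.049]
contact_force: [3.2, -0.6, -5.4]
width: 0.0507
[ 3.57342532  0.1408848  -6.5169089 ] [-0.0137191  -0.68864744 -0.01647246] [ 0.61786927 -0.02199157  0.08574102]
```

View pics/i1.png

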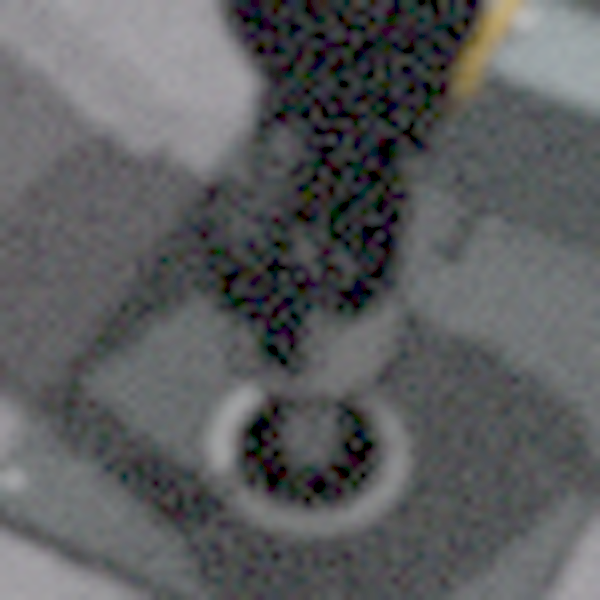

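The reel is on the spindle. The +x side force means the tool should shift slightly to +x to relieve it.

```bash
python3 -m inch '[{"tx":0.008,"ty":0,"tz":0,"ax":0,"ay":0,"az":0,"hand":-1},{"tx":0.008,"ty":0,"tz":0,"ax":0,"ay":0,"az":0,"hand":-1},{"tx":0.008,"ty":0,"tz":0,"ax":0,"ay":0,"az":0,"hand":-1}]'
python3 -m inch '[{"tx":0,"ty":0.02,"tz":0,"ax":0,"ay":0,"az":0,"hand":-1},{"tx":0,"ty":0.04,"tz":0,"ax":0,"ay":0,"az":0,"hand":-1},{"tx":0,"ty":0.06,"tz":0,"ax":0,"ay":0,"az":0,"hand":-1},{"tx":0,"ty":0.08,"tz":0,"ax":0,"ay":0,"az":0,"hand":-1},{"tx":0,"ty":0.08,"tz":0,"ax":0,"ay":0,"az":0,"hand":-1}]'
```

```text
time: 8.9
tcp_pos: [0.6193, -0.0217, 0.0859]
eef_rot: [-1.57, -0.049, 0.05]
contact_force: [0.0, 0.3, -2.9]
width: 0.0505
time: 9.52
tcp_pos: [0.6191, -0.0217, 0.0653]
eef_rot: [-1.57, -0.049, 0.051]
contact_force: [-0.2, 0.3, -3.0]
width: 0.0505
```

Relieved. I'll continue to home, with TCP expected at about 0.031–0.036.

```bash
python3 -m inch '[{"tx":0,"ty":0.03,"tz":0,"ax":0,"ay":0,"az":0,"hand":-1},{"tx":0,"ty":0.06,"tz":0,"ax":0,"ay":0,"az":0,"hand":-1},{"tx":0,"ty":0.09,"tz":0,"ax":0,"ay":0,"az":0,"hand":-1},{"tx":0,"ty":0.105,"tz":0,"ax":0,"ay":0,"az":0,"hand":-1},{"tx":0,"ty":0.105,"tz":0,"ax":0,"ay":0,"az":0,"hand":-1}]'
python3 -m inch '[{"tx":0,"ty":0.008,"tz":0,"ax":0,"ay":0,"az":0,"hand":-1},{"tx":0,"ty":0.012,"tz":0,"ax":0,"ay":0,"az":0,"hand":-1},{"tx":0,"ty":0.012,"tz":0,"ax":0,"ay":0,"az":0,"hand":-1}]'
```

```text
time: 10.15
tcp_pos: [0.6193, -0.0217, 0.0393]
eef_rot: [-1.57, -0.049, 0.05]
contact_force: [0.2, 0.0, -3.0]
width: 0.051
time: 10.52
tcp_pos: [0.6196, -0.0218, 0.0369]
eef_rot: [-1.57, -0.05, 0.05]
contact_force: [0.6, 0.4, -3.4]
width: 0.0504
```

```bash
python3 -m inch '[{"tx":0,"ty":0.006,"tz":0,"ax":0,"ay":0,"az":0,"hand":-1},{"tx":0,"ty":0.01,"tz":0,"ax":0,"ay":0,"az":0,"hand":-1},{"tx":0,"ty":0.01,"tz":0,"ax":0,"ay":0,"az":0,"hand":-1}]'
python3 -m inch '[{"tx":0,"ty":0.005,"tz":0,"ax":0,"ay":0,"az":0,"hand":-1},{"tx":0,"ty":0.01,"tz":0,"ax":0,"ay":0,"az":0,"hand":-1},{"tx":0,"ty":0.01,"tz":0,"ax":0,"ay":0,"az":0,"hand":-1}]'
```

```text
time: 10.9
tcp_pos: [0.6199, -0.0219, 0.0358]
eef_rot: [-1.57, -0.05, 0.05]
contact_force: [-4.7, 0.2, 6.1]
width: 0.0507
time: 11.28
tcp_pos: [0.62, -0.0219, 0.0357]
eef_rot: [-1.571, -0.049, 0.051]
contact_force: [-12.8, 2.2, 22.4]
width: 0.0507
```

Contact is at z = 0.0358, which matches the expected 0.0177 + 0.018 = 0.0357, so the reel is fully home. I'll release it and retreat.

```bash
python3 -m inch '[{"tx":0,"ty":-0.014,"tz":0,"ax":0,"ay":0,"az":0,"hand":-1},{"tx":0,"ty":-0.014,"tz":0,"ax":0,"ay":0,"az":0,"hand":-1},{"tx":0,"ty":-0.014,"tz":0,"ax":0,"ay":0,"az":0,"hand":0.5},{"tx":0,"ty":-0.014,"tz":0,"ax":0,"ay":0,"az":0,"hand":1},{"tx":0,"ty":-0.014,"tz":0,"ax":0,"ay":0,"az":0,"hand":1},{"tx":0,"ty":-0.014,"tz":0,"ax":0,"ay":0,"az":0,"hand":1},{"tx":0,"ty":-0.014,"tz":0,"ax":0,"ay":0,"az":0,"hand":1}]'
python3 -m inch '[{"tx":0,"ty":-0.1,"tz":0,"ax":0,"ay":0,"az":0,"hand":1},{"tx":0,"ty":-0.3,"tz":0,"ax":0,"ay":0,"az":0,"hand":1},{"tx":0,"ty":-0.5,"tz":0,"ax":0,"ay":0,"az":0,"hand":1},{"tx":-0.2,"ty":-0.5,"tz":-0.2,"ax":0,"ay":0,"az":0,"hand":1},{"tx":-0.4,"ty":-0.5,"tz":-0.4,"ax":0,"ay":0,"az":0,"hand":1},{"tx":-0.6,"ty":-0.5,"tz":-0.7,"ax":0,"ay":0,"az":0,"hand":1},{"tx":-0.6,"ty":-0.5,"tz":-0.9,"ax":0,"ay":0,"az":0,"hand":1},{"tx":-0.6,"ty":-0.5,"tz":-1,"ax":0,"ay":0,"az":0,"hand":1},{"tx":-0.6,"ty":-0.5,"tz":-1,"ax":0,"ay":0,"az":0,"hand":1}]'
python3 - <<'E'
from h import *
np.set_printoptions(precision=4,suppress=True)
s=robot.get_image("scene");t=robot.get_image("top");cv2.imwrite("pics/j_s.png",s);cv2.imwrite("pics/j_t.png",t)
for c in("top","scene"):
  for l,z in(("reel_center",.038),("collar_center",.012)):print(c,l,[(round(d["p"],2),np.round(d["position"],1).tolist(),onz(c,d["position"],z)) for d in robot.place_of(c,l)])
print(rel([.4715,-.3187,.09]))
E
```

```text
time: 12.15
tcp_pos: [0.6196, -0.0218, 0.0353]
eef_rot: [-1.57, -0.05, 0.05]
contact_force: [-0.3, 0.9, 0.0]
width: 0.0854
time: 13.28
tcp_pos: [0.485, -0.2842, 0.1606]
eef_rot: [-1.572, -0.046, 0.045]
contact_force: [0.4, 1.2, 0.5]
width: 0.0855
top reel_center [(0.92, [397.9, 181.0], array([ 0.6553, -0.1742,  0.038 ])), (0.56, [331.9, 197.2], array([ 0.6132, -0.0215,  0.038 ])), (0.55, [440.6, 178.4], array([ 0.6642, -0.2742,  0.038 ])), (0.37, [334.2, 301.0], array([ 0.3746, -0.0321,  0.038 ])), (0.35, [409.6, 283.4], array([ 0.4185, -0.2043,  0.038 ]))]
top collar_center [(0.56, [456.2, 260.5], array([ 0.4744, -0.3194,  0.012 ])), (0.48, [164.7, 198.8], array([0.6037, 0.3731, 0.012 ]))]
scene reel_center [(0.84, [318.5, 385.7], array([ 0.6865, -0.289 ,  0.038 ])), (0.74, [336.5, 346.8], array([ 0.669 , -0.1907,  0.038 ])), (0.67, [244.7, 311.9], array([ 0.439, -0.229,  0.038])), (0.58, [353.0, 286.5], array([ 0.6135, -0.0257,  0.038 ])), (0.28, [231.3, 354.7], array([ 0.4871, -0.3324,  0.038 ]))]
scene collar_center [(0.78, [223.1, 380.3], array([ 0.5   , -0.3798,  0.012 ])), (0.47, [232.9, 352.7], array([ 0.4737, -0.317 ,  0.012 ]))]
[-0.0679  0.2808 -0.1529]
```

```bash
python3 -m inch '[{"tx":-0.065,"ty":0,"tz":-0.153,"ax":0,"ay":0.09,"az":0,"hand":1},{"tx":-0.065,"ty":0.1,"tz":-0.153,"ax":0,"ay":0.18,"az":0,"hand":0.6},{"tx":-0.065,"ty":0.3,"tz":-0.153,"ax":0,"ay":0.26,"az":0,"hand":0.6},{"tx":-0.065,"ty":0.4,"tz":-0.153,"ax":0,"ay":0.26,"az":0,"hand":0.6},{"tx":-0.065,"ty":0.4,"tz":-0.153,"ax":0,"ay":0.26,"az":0,"hand":0.6},{"tx":-0.065,"ty":0.4,"tz":-0.153,"ax":0,"ay":0.26,"az":0,"hand":0.6}]'
python3 - <<'E'
from h import *
print(rel([.4725,-.3187,.006]).round(4),robot.get_state()["tcp_pos"])
s=robot.get_image("scene");a=cv2.resize(s[300:400,180:280],(500,500),interpolation=2)/255.
cv2.imwrite("pics/k1.png",(a**.5*255).astype(np.uint8))
E
```

```text
time: 14.32
tcp_pos: [0.4729, -0.3202, 0.0618]
eef_rot: [-1.542, 0.356, -0.359]
contact_force: [0.5, -0.5, 0.4]
width: 0.0683
[-0.0046  0.2231  0.0048] [ 0.47290487 -0.32019215  0.06177421]
```

View pics/k1.png

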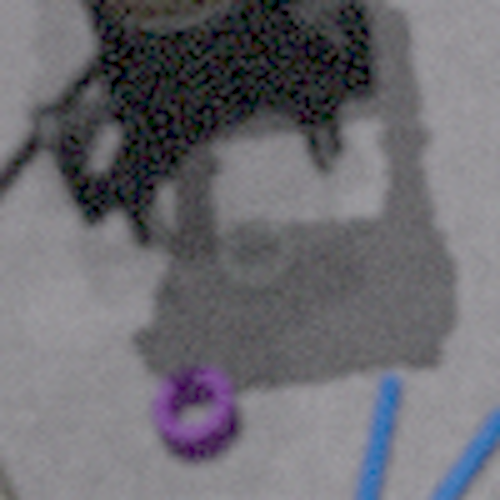

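The fingers straddle the collar (crop (255,255)), clear of the purple ring at (198,410).

```bash
python3 -m inch '[{"tx":-0.005,"ty":0.1,"tz":0.005,"ax":0,"ay":0,"az":0,"hand":0.6},{"tx":-0.005,"ty":0.18,"tz":0.005,"ax":0,"ay":0,"az":0,"hand":0.6},{"tx":-0.005,"ty":0.22,"tz":0.005,"ax":0,"ay":0,"az":0,"hand":0.6},{"tx":-0.005,"ty":0.22,"tz":0.005,"ax":0,"ay":0,"az":0,"hand":0.6}]' 40
python3 -m inch '[{"tx":0,"ty":0,"tz":0,"ax":0,"ay":0,"az":0,"hand":0},{"tx":0,"ty":0,"tz":0,"ax":0,"ay":0,"az":0,"hand":-1},{"tx":0,"ty":0,"tz":0,"ax":0,"ay":0,"az":0,"hand":-1},{"tx":0,"ty":0,"tz":0,"ax":0,"ay":0,"az":0,"hand":-1},{"tx":0,"ty":0,"tz":0,"ax":0,"ay":0,"az":0,"hand":-1}]'
```

```text
time: 14.88
tcp_pos: [0.471, -0.318, 0.0048]
eef_rot: [-1.54, 0.359, -0.357]
contact_force: [0.7, 0.7, 0.4]
width: 0.0681
time: 15.5
tcp_pos: [0.472, -0.3191, 0.0064]
eef_rot: [-1.542, 0.357, -0.36]
contact_force: [-0.9, 0.3, 6.0]
width: 0.0326
```

```bash
python3 -m inch '[{"tx":0,"ty":-0.1,"tz":0,"ax":0,"ay":0,"az":0,"hand":-1},{"tx":0,"ty":-0.3,"tz":0,"ax":0,"ay":0,"az":0,"hand":-1},{"tx":0,"ty":-0.5,"tz":0,"ax":0,"ay":-0.09,"az":0,"hand":-1},{"tx":0,"ty":-0.6,"tz":0,"ax":0,"ay":-0.18,"az":0,"hand":-1},{"tx":0,"ty":-0.6,"tz":0,"ax":0,"ay":-0.26,"az":0,"hand":-1},{"tx":0,"ty":-0.6,"tz":0,"ax":0,"ay":-0.26,"az":0,"hand":-1}]'
python3 - <<'E'
from h import *
print(rel([.6155,-.0217,.13]).round(4))
E
```

```text
time: 16.25
tcp_pos: [0.471, -0.3179, 0.1549]
eef_rot: [-1.57, -0.048, 0.049]
contact_force: [0.5, -0.1, -1.4]
width: 0.0325
[0.6498 0.1    1.147 ]
```

```bash
python3 -m inch '[{"tx":0.1,"ty":0,"tz":0.2,"ax":0,"ay":0,"az":0,"hand":-1},{"tx":0.2,"ty":0,"tz":0.4,"ax":0,"ay":0,"az":0,"hand":-1},{"tx":0.3,"ty":0,"tz":0.6,"ax":0,"ay":0,"az":0,"hand":-1},{"tx":0.4,"ty":0,"tz":0.8,"ax":0,"ay":0,"az":0,"hand":-1},{"tx":0.5,"ty":0,"tz":0.95,"ax":0,"ay":0,"az":0,"hand":-1},{"tx":0.65,"ty":0,"tz":1,"ax":0,"ay":0,"az":0,"hand":-1},{"tx":0.65,"ty":0,"tz":1,"ax":0,"ay":0,"az":0,"hand":-1}]'
python3 -m inch '[{"tx":0,"ty":0.03,"tz":0.147,"ax":0,"ay":0,"az":0,"hand":-1},{"tx":0,"ty":0.06,"tz":0.147,"ax":0,"ay":0,"az":0,"hand":-1},{"tx":0,"ty":0.08,"tz":0.147,"ax":0,"ay":0,"az":0,"hand":-1},{"tx":0,"ty":0.08,"tz":0.147,"ax":0,"ay":0,"az":0,"hand":-1},{"tx":0,"ty":0.08,"tz":0.147,"ax":0,"ay":0,"az":0,"hand":-1}]'
python3 - <<'E'
from h import *
np.set_printoptions(precision=4,suppress=True)
print(rel([.6155,-.0217,.11]))
s=robot.get_image("scene")
for d in robot.place_of("scene","collar_center"):print(d["p"],d["position"],onz("scene",d["position"],robot.get_state()["tcp_pos"][2]+.0056))
a=cv2.resize(s[225:300,315:390],(600,600),interpolation=2)/255.
cv2.imwrite("pics/l1.png",(a**.45*255).astype(np.uint8))
P=robot.get_state()["tcp_pos"]
for dz in(-.0064,.0176):
  q=proj("scene",P+[0,0,dz])[0];print("crop px of centre at bottom/top if centred",(q-[315,225]+.5)*8)
print("tip", (proj("scene",[.613,-.0211,.098])[0]-[315,225]+.5)*8)
E
```

```text
time: 17.12
tcp_pos: [0.6184, -0.057, 0.1539]
eef_rot: [-1.57, -0.048, 0.051]
contact_force: [-1.1, -0.5, -1.4]
width: 0.0327
time: 17.75
tcp_pos: [0.6155, -0.0227, 0.1356]
eef_rot: [-1.571, -0.049, 0.048]
contact_force: [-0.1, -0.1, -0.8]
width: 0.0324
[0.0002 0.1024 0.0041]
0.76 [225.4, 378.9] [ 0.5633 -0.4148  0.1414]
0.51 [357.2, 260.3] [ 0.6207 -0.0275  0.1414]
crop px of centre at bottom/top if centred [333.4842 295.6922]
crop px of centre at bottom/top if centred [337.4438 240.1804]
tip [323.0319 359.0134]
```

View pics/l1.png

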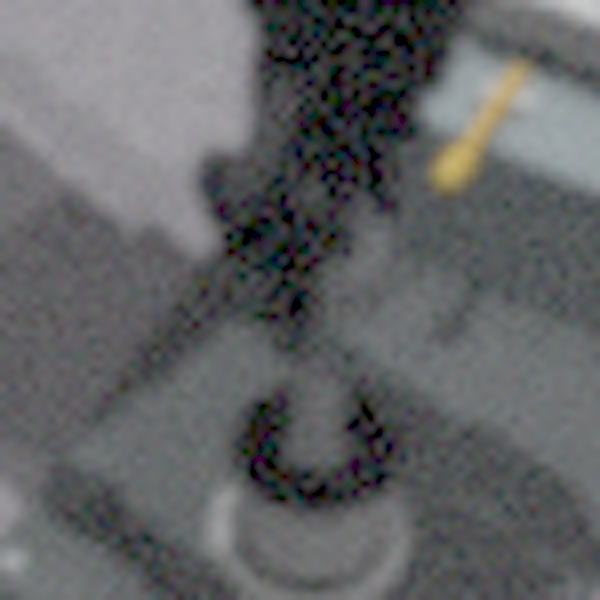

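The collar shows its lower right edge at about (395,340) in the crop, which matches the prediction for a centred grasp. The spindle tip is just below it. I'll lower it gently.

```bash
python3 -m inch '[{"tx":-0.003,"ty":0.04,"tz":0.004,"ax":0,"ay":0,"az":0,"hand":-1},{"tx":-0.003,"ty":0.08,"tz":0.004,"ax":0,"ay":0,"az":0,"hand":-1},{"tx":-0.003,"ty":0.12,"tz":0.004,"ax":0,"ay":0,"az":0,"hand":-1},{"tx":-0.003,"ty":0.14,"tz":0.004,"ax":0,"ay":0,"az":0,"hand":-1},{"tx":-0.003,"ty":0.14,"tz":0.004,"ax":0,"ay":0,"az":0,"hand":-1}]'
python3 -m inch '[{"tx":0,"ty":0.016,"tz":0,"ax":0,"ay":0,"az":0,"hand":-1},{"tx":0,"ty":0.032,"tz":0,"ax":0,"ay":0,"az":0,"hand":-1},{"tx":0,"ty":0.032,"tz":0,"ax":0,"ay":0,"az":0,"hand":-1}]'
```

```text
time: 18.48
tcp_pos: [0.6142, -0.0208, 0.0996]
eef_rot: [-1.57, -0.049, 0.051]
contact_force: [0.5, -0.2, -0.7]
width: 0.0323
time: 18.85
tcp_pos: [0.6143, -0.0209, 0.0919]
eef_rot: [-1.57, -0.049, 0.05]
contact_force: [-0.4, 0.1, -0.8]
width: 0.0326
```

```bash
python3 -m inch '[{"tx":0,"ty":0.016,"tz":0,"ax":0,"ay":0,"az":0,"hand":-1},{"tx":0,"ty":0.032,"tz":0,"ax":0,"ay":0,"az":0,"hand":-1},{"tx":0,"ty":0.048,"tz":0,"ax":0,"ay":0,"az":0,"hand":-1},{"tx":0,"ty":0.048,"tz":0,"ax":0,"ay":0,"az":0,"hand":-1}]'
```

```text
time: 19.35
tcp_pos: [0.6142, -0.021, 0.0797]
eef_rot: [-1.57, -0.049, 0.05]
contact_force: [-0.3, -0.9, -2.6]
width: 0.0328
```

```bash
python3 -m inch '[{"tx":0,"ty":0.016,"tz":0,"ax":0,"ay":0,"az":0,"hand":-1},{"tx":0,"ty":0.032,"tz":0,"ax":0,"ay":0,"az":0,"hand":-1},{"tx":0,"ty":0.048,"tz":0,"ax":0,"ay":0,"az":0,"hand":-1},{"tx":0,"ty":0.048,"tz":0,"ax":0,"ay":0,"az":0,"hand":-1}]'
python3 -m inch '[{"tx":0,"ty":0.005,"tz":0,"ax":0,"ay":0,"az":0,"hand":-1},{"tx":0,"ty":0.01,"tz":0,"ax":0,"ay":0,"az":0,"hand":-1},{"tx":0,"ty":0.01,"tz":0,"ax":0,"ay":0,"az":0,"hand":-1}]'
```

```text
time: 19.85
tcp_pos: [0.6143, -0.021, 0.0677]
eef_rot: [-1.57, -0.049, 0.05]
contact_force: [0.7, -1.7, -2.5]
width: 0.0325
time: 20.23
tcp_pos: [0.6147, -0.021, 0.0659]
eef_rot: [-1.57, -0.05, 0.049]
contact_force: [0.0, -2.2, -0.7]
width: 0.0324
```

```bash
python3 -m inch '[{"tx":0,"ty":0.005,"tz":0,"ax":0,"ay":0,"az":0,"hand":-1},{"tx":0,"ty":0.01,"tz":0,"ax":0,"ay":0,"az":0,"hand":-1},{"tx":0,"ty":0.01,"tz":0,"ax":0,"ay":0,"az":0,"hand":-1}]'
```

```text
time: 20.6
tcp_pos: [0.6148, -0.021, 0.0643]
eef_rot: [-1.57, -0.05, 0.05]
contact_force: [-2.6, -1.2, 6.5]
width: 0.0322
```

Collar contact is at 0.0643 (expected 0.0644), so it is flat on the reel. I'll release it, go up, and move over the disc.

```bash
python3 -m inch '[{"tx":0,"ty":-0.005,"tz":0,"ax":0,"ay":0,"az":0,"hand":-1},{"tx":0,"ty":-0.005,"tz":0,"ax":0,"ay":0,"az":0,"hand":0},{"tx":0,"ty":-0.005,"tz":0,"ax":0,"ay":0,"az":0,"hand":0.6},{"tx":0,"ty":-0.005,"tz":0,"ax":0,"ay":0,"az":0,"hand":0.6},{"tx":0,"ty":-0.005,"tz":0,"ax":0,"ay":0,"az":0,"hand":0.6},{"tx":0,"ty":-0.1,"tz":0,"ax":0,"ay":0,"az":0,"hand":0.6},{"tx":0,"ty":-0.3,"tz":0,"ax":0,"ay":0,"az":0,"hand":0.6},{"tx":0,"ty":-0.5,"tz":0,"ax":0,"ay":0,"az":0,"hand":0.6},{"tx":0,"ty":-0.6,"tz":0,"ax":0,"ay":0,"az":0,"hand":0.6},{"tx":0,"ty":-0.6,"tz":0,"ax":0,"ay":0,"az":0,"hand":0.6}]'
python3 -m inch '[{"tx":-0.1,"ty":0,"tz":0.2,"ax":0,"ay":0,"az":0,"hand":0.1},{"tx":-0.17,"ty":0,"tz":0.4,"ax":0,"ay":0,"az":0,"hand":0.1},{"tx":-0.17,"ty":0,"tz":0.6,"ax":0,"ay":0,"az":0,"hand":0.1},{"tx":-0.17,"ty":0,"tz":0.67,"ax":0,"ay":0,"az":0,"hand":0.1},{"tx":-0.17,"ty":0,"tz":0.67,"ax":0,"ay":0,"az":0,"hand":0.1},{"tx":-0.17,"ty":0,"tz":0.67,"ax":0,"ay":0,"az":0,"hand":0.1}]'
python3 - <<'E'
from h import *
np.set_printoptions(precision=4,suppress=True)
print(rel([.559,.145,.126]))
s=robot.get_image("scene");t=robot.get_image("top")
a=cv2.resize(s[190:300,325:435],(550,550),interpolation=2)/255.
b=cv2.resize(t[180:230,225:275],(250,250),interpolation=2)/255.
b=cv2.copyMakeBorder(b,0,300,0,0,0)
cv2.imwrite("pics/m1.png",(np.hstack([a,b])**.5*255).astype(np.uint8))
for l in("reel_center","collar_center"):
  print(l,[(round(d["p"],2),np.round(d["position"],1)) for d in robot.place_of("scene",l)])
p=np.array([.613,-.0215]);print(proj("scene",[*p,.038]),proj("scene",[*p,.07]))
E
```

```text
time: 21.85
tcp_pos: [0.6161, -0.0212, 0.216]
eef_rot: [-1.572, -0.054, 0.046]
contact_force: [0.2, 0.0, -0.9]
width: 0.0678
time: 22.6
tcp_pos: [0.5617, 0.1422, 0.2126]
eef_rot: [-1.571, -0.048, 0.049]
contact_force: [1.3, -0.4, 0.6]
width: 0.047
[-0.0096  0.3463  0.012 ]
reel_center [(0.91, array([316.1, 380.8])), (0.78, array([335.9, 342.7])), (0.69, array([354.2, 287.2])), (0.64, array([405.6, 236.3]))]
collar_center [(0.71, array([224. , 380.1])), (0.46, array([356.8, 278.4]))]
[[353.6979 285.2653]] [[354.2717 276.9988]]
```

View pics/m1.png

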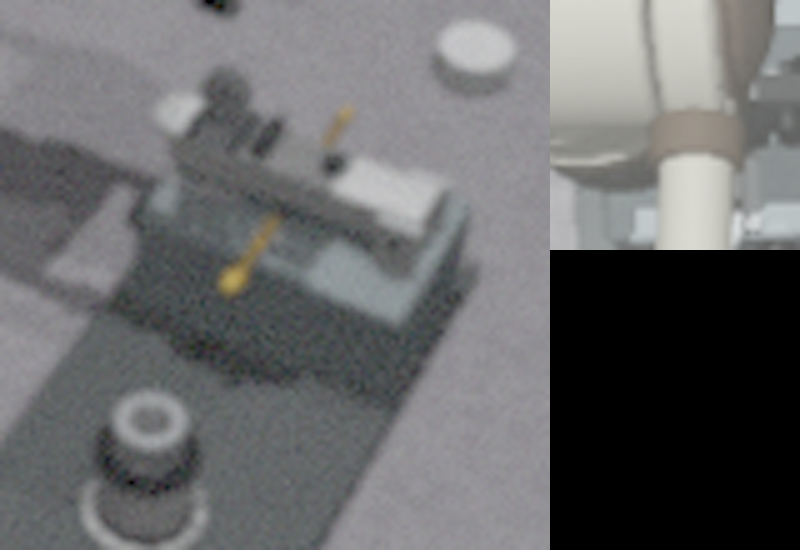

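The scene shows the collar flat on the reel (crop (150,440)). The thumb disc is at (228,95), which is pixel (370.6,209); the prediction was (370,208.5). I'll descend on the disc.

```bash
python3 -m inch '[{"tx":-0.01,"ty":0.08,"tz":0.012,"ax":0,"ay":0,"az":0,"hand":0.1},{"tx":-0.01,"ty":0.16,"tz":0.012,"ax":0,"ay":0,"az":0,"hand":0.1},{"tx":-0.01,"ty":0.24,"tz":0.012,"ax":0,"ay":0,"az":0,"hand":0.1},{"tx":-0.01,"ty":0.3,"tz":0.012,"ax":0,"ay":0,"az":0,"hand":0.1},{"tx":-0.01,"ty":0.34,"tz":0.012,"ax":0,"ay":0,"az":0,"hand":0.1},{"tx":-0.01,"ty":0.34,"tz":0.012,"ax":0,"ay":0,"az":0,"hand":0.1}]' 60
python3 -m inch '[{"tx":0,"ty":0,"tz":0,"ax":0,"ay":0,"az":0,"hand":-0.4},{"tx":0,"ty":0,"tz":0,"ax":0,"ay":0,"az":0,"hand":-1},{"tx":0,"ty":0,"tz":0,"ax":0,"ay":0,"az":0,"hand":-1},{"tx":0,"ty":0,"tz":0,"ax":0,"ay":0,"az":0,"hand":-1},{"tx":0,"ty":0,"tz":0,"ax":0,"ay":0,"az":0,"hand":-1}]' 60
```

```text
time: 23.55
tcp_pos: [0.5586, 0.1462, 0.1277]
eef_rot: [-1.57, -0.048, 0.05]
contact_force: [0.3, 0.1, -0.1]
width: 0.0471
time: 24.18
tcp_pos: [0.5595, 0.146, 0.1291]
eef_rot: [-1.571, -0.051, 0.048]
contact_force: [-0.9, -4.1, 5.4]
width: 0.011
```

```bash
python3 -m inch '[{"tx":0,"ty":0,"tz":0.02,"ax":0,"ay":0,"az":0,"hand":-1},{"tx":0,"ty":0,"tz":0.04,"ax":0,"ay":0,"az":0,"hand":-1},{"tx":0,"ty":0,"tz":0.05,"ax":0,"ay":0,"az":0,"hand":-1},{"tx":0,"ty":0,"tz":0.05,"ax":0,"ay":0,"az":0,"hand":-1},{"tx":0,"ty":0,"tz":0.05,"ax":0,"ay":0,"az":0,"hand":-1}]' 80
```

```text
time: 24.8
tcp_pos: [0.5588, 0.1578, 0.1291]
eef_rot: [-1.572, -0.051, 0.049]
contact_force: [-0.3, -7.1, 5.4]
width: 0.01
```

```bash
python3 -m inch '[{"tx":0,"ty":0,"tz":0.006,"ax":0,"ay":0,"az":0,"hand":-1},{"tx":0,"ty":0,"tz":0.006,"ax":0,"ay":0,"az":0,"hand":-1},{"tx":0,"ty":0,"tz":0.006,"ax":0,"ay":0,"az":0,"hand":-1}]'
python3 - <<'E'
from h import *
s=robot.get_state();print(s["contact_force"],s["tcp_pos"])
# arc: hinge in feeder frame; TCP motion for arm tilt with gripper rotating along
p=np.load("feeder.npy");c,sn=np.cos(p[2]),np.sin(p[2])
h=np.array([p[0]+c*.062-sn*.085,p[1]+sn*.062+c*.085,.102])
d=s["tcp_pos"]-h;x0=c*d[0]+sn*d[1];z0=d[2];print("TCP rel hinge",x0,z0)
for a in(.05,.1,.15,.2,.3,.4,.5,.6,.7):
    x=x0*np.cos(a)+z0*np.sin(a);z=-x0*np.sin(a)+z0*np.cos(a)
    print(a,"tx",round((x-x0)/.25,4),"ty",round(-(z-z0)/.25,4))
E
```

```text
time: 25.18
tcp_pos: [0.5588, 0.1583, 0.1291]
eef_rot: [-1.574, -0.051, 0.049]
contact_force: [-1.2, -10.9, 6.2]
width: 0.0101
[ -1.23914952 -10.93571582   6.165395  ] [0.55878231 0.15829878 0.1291212 ]
TCP rel hinge -0.10614455669389428 0.027121199933929294
0.05 tx 0.006 ty -0.0211
0.1 tx 0.013 ty -0.0418
0.15 tx 0.021 ty -0.0622
0.2 tx 0.03 ty -0.0822
0.3 tx 0.051 ty -0.1206
0.4 tx 0.0758 ty -0.1568
0.5 tx 0.104 ty -0.1903
0.6 tx 0.1354 ty -0.2208
0.7 tx 0.1697 ty -0.248
```

The latch is at its stop (the force rose past 8 N). I'll swing the arm up, tilting the tool with it.

```bash
python3 -m inch '[{"tx":0.006,"ty":-0.021,"tz":0,"ax":0,"ay":0,"az":0.025,"hand":-1},{"tx":0.013,"ty":-0.042,"tz":0,"ax":0,"ay":0,"az":0.05,"hand":-1},{"tx":0.021,"ty":-0.062,"tz":0,"ax":0,"ay":0,"az":0.075,"hand":-1},{"tx":0.03,"ty":-0.082,"tz":0,"ax":0,"ay":0,"az":0.1,"hand":-1},{"tx":0.03,"ty":-0.082,"tz":0,"ax":0,"ay":0,"az":0.1,"hand":-1},{"tx":0.03,"ty":-0.082,"tz":0,"ax":0,"ay":0,"az":0.1,"hand":-1}]'
cat > arc.py <<'E'
from h import *
s=robot.get_state();p=np.load("feeder.npy");c,sn=np.cos(p[2]),np.sin(p[2])
h=np.array([p[0]+c*.062-sn*.085,p[1]+sn*.062+c*.085,.102])
Fr=np.array([[c,-sn,0],[sn,c,0],[0,0,1]]);M=R.from_rotvec(s["eef_rot"]).as_matrix()
d=Fr.T@(s["tcp_pos"]-h);print("force",s["contact_force"].round(1),"q",s["q"].round(2),"w",s["width"],"rad",np.hypot(d[0],d[2]),"lift angle",np.arctan2(d[2],-d[0])-np.arctan2(.0271,.1061),"tool tilt",np.arctan2(-(Fr.T@M)[0,1],-(Fr.T@M)[2,1]))
for a in(.1,.2,.3,.4,.5):
    v=R.from_rotvec([0,a,0]).apply(d);print(a,(M.T@Fr@(v-d)/.25).round(4),"az",a/2)
E
python3 arc.py
```

```text
time: 25.92
tcp_pos: [0.5657, 0.1587, 0.1483]
eef_rot: [-1.575, 0.109, 0.207]
contact_force: [0.2, -10.7, 1.2]
width: 0.0101
force [  0.2 -10.7   1.2] q [ 0.07  0.42  1.46 -0.    1.46 -1.56] w 0.010069586183607428 rad 0.10946793313695266 lift angle 0.18676078575690086 tool tilt 0.20062011302093605
0.1 [ 0.0124 -0.042  -0.0002] az 0.05
0.2 [ 0.0288 -0.0825 -0.0003] az 0.1
0.3 [ 0.0493 -0.1212 -0.0005] az 0.15
0.4 [ 0.0735 -0.1577 -0.0006] az 0.2
0.5 [ 0.1012 -0.1916 -0.0007] az 0.25
```

```bash
python3 -m inch '[{"tx":0.012,"ty":-0.042,"tz":0,"ax":0,"ay":0,"az":0.05,"hand":-1},{"tx":0.029,"ty":-0.082,"tz":0,"ax":0,"ay":0,"az":0.1,"hand":-1},{"tx":0.029,"ty":-0.082,"tz":0,"ax":0,"ay":0,"az":0.1,"hand":-1},{"tx":0.029,"ty":-0.082,"tz":0,"ax":0,"ay":0,"az":0.1,"hand":-1}]'
python3 arc.py
python3 - <<'E'
from h import *
np.set_printoptions(precision=4,suppress=True)
s=robot.get_image("scene");t=robot.get_image("top")
a=cv2.resize(s[150:260,325:435],(550,550),interpolation=2)/255.
b=cv2.resize(t[150:240,215:265],(250,450),interpolation=2)/255.
b=cv2.copyMakeBorder(b,0,100,0,0,0)
cv2.imwrite("pics/n1.png",(np.hstack([a,b])**.5*255).astype(np.uint8))
for l in("thumb_disc","feed_arm"):
  print(l,[(c,round(d["p"],2),np.round(d["position"],1)) for c in("scene","top") for d in robot.place_of(c,l)])
E
```

```text
time: 26.42
tcp_pos: [0.5759, 0.1594, 0.1665]
eef_rot: [-1.564, 0.27, 0.366]
contact_force: [-3.4, -10.5, 1.8]
width: 0.0102
force [ -3.4 -10.5   1.8] q [ 0.07  0.59  1.23 -0.    1.73 -1.56] w 0.01015137203867538 rad 0.10991916517649852 lift angle 0.37724206054967 tool tilt 0.4042740933643305
0.1 [ 0.0119 -0.0423 -0.0001] az 0.05
0.2 [ 0.0279 -0.0832 -0.0003] az 0.1
0.3 [ 0.0479 -0.1224 -0.0004] az 0.15
0.4 [ 0.0717 -0.1593 -0.0005] az 0.2
0.5 [ 0.0991 -0.1937 -0.0006] az 0.25
thumb_disc [('scene', 0.47, array([381.6, 196.4])), ('top', 0.38, array([245.7, 200.2])), ('top', 0.31, array([301.9, 199. ])), ('top', 0.18, array([150.2, 251.7]))]
feed_arm [('scene', 0.58, array([405.3, 236.4])), ('top', 0.79, array([253.8, 166.1]))]
```

View pics/n1.png

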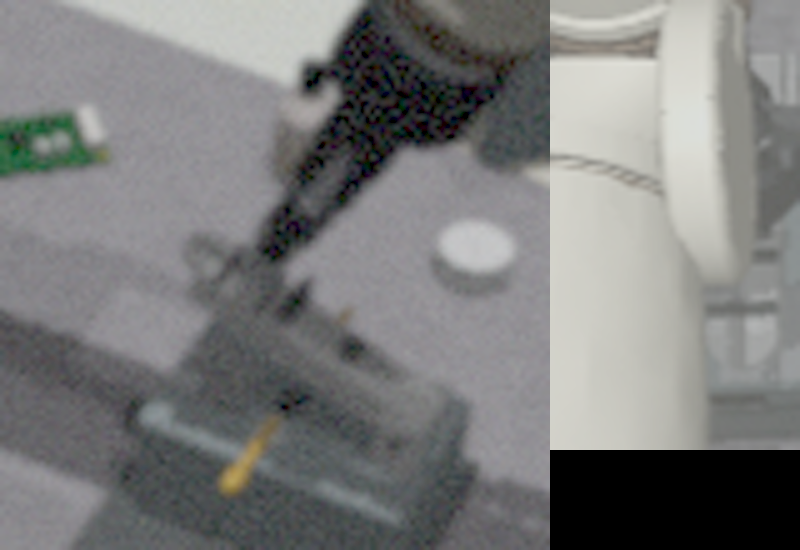

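The arm is off its ball and visibly tilted, with the disc still in the fingers near crop (265,260). I'll raise it by another 0.35 rad.

```bash
python3 -m inch '[{"tx":0.012,"ty":-0.042,"tz":0,"ax":0,"ay":0,"az":0.05,"hand":-1},{"tx":0.028,"ty":-0.083,"tz":0,"ax":0,"ay":0,"az":0.1,"hand":-1},{"tx":0.048,"ty":-0.122,"tz":0,"ax":0,"ay":0,"az":0.15,"hand":-1},{"tx":0.06,"ty":-0.141,"tz":0,"ax":0,"ay":0,"az":0.175,"hand":-1},{"tx":0.06,"ty":-0.141,"tz":0,"ax":0,"ay":0,"az":0.175,"hand":-1},{"tx":0.06,"ty":-0.141,"tz":0,"ax":0,"ay":0,"az":0.175,"hand":-1},{"tx":0.06,"ty":-0.141,"tz":0,"ax":0,"ay":0,"az":0.175,"hand":-1}]'
python3 arc.py
python3 - <<'E'
from h import *
s=robot.get_image("scene")
a=cv2.resize(s[150:300,305:455],(600,600),interpolation=2)/255.
cv2.imwrite("pics/o1.png",(a**.5*255).astype(np.uint8))
for l in("reel_center","collar_center"):
  print(l,[(round(d["p"],2),np.round(d["position"],1)) for d in robot.place_of("scene",l)])
E
```

```text
time: 27.6
tcp_pos: [0.6034, 0.1612, 0.1935]
eef_rot: [-1.515, 0.547, 0.637]
contact_force: [-4.6, -12.1, 2.7]
width: 0.0103
force [ -4.6 -12.1   2.7] q [ 0.07  0.94  0.75  0.    2.21 -1.56] w 0.010344238321093026 rad 0.11015690410374677 lift angle 0.7295756610412483 tool tilt 0.7545731350656054
0.1 [ 0.012  -0.0424 -0.0001] az 0.05
0.2 [ 0.0281 -0.0834 -0.0001] az 0.1
0.3 [ 4.820e-02 -1.225e-01 -1.000e-04] az 0.15
0.4 [ 7.220e-02 -1.595e-01 -1.000e-04] az 0.2
0.5 [ 9.970e-02 -1.939e-01 -1.000e-04] az 0.25
reel_center [(0.92, array([315.4, 384.8])), (0.82, array([351.9, 285.7])), (0.65, array([333.9, 342.5]))]
collar_center [(0.66, array([222.6, 380.4])), (0.46, array([355.6, 280.6]))]
```

```bash
python3 - <<'E'
from h import *
p=np.load("feeder.npy");c,sn=np.cos(p[2]),np.sin(p[2]);Fr=np.array([[c,-sn,0],[sn,c,0],[0,0,1]])
h=np.array([p[0]+c*.062-sn*.085,p[1]+sn*.062+c*.085,.102])
for a in(0,.38,.73):print(a,[proj(k,h+Fr@R.from_rotvec([0,a,0]).apply([-.107,.013,.0375]))[0].round(1) for k in("scene","top")])
for k in("scene","top"):
    robot.get_image(k);print(k,[(round(d["p"],2),np.round(d["position"],1)) for d in robot.place_of(k,"thumb_disc")])
    print([(round(d["p"],2),np.round(d["rect"],0)) for d in robot.cut_out(k,"feed_arm")])
# tip of arm in scene, predicted at 0 and .73
for a in(0,.73):print(a,proj("scene",h+Fr@R.from_rotvec([0,a,0]).apply([-.13,0,.012]))[0])
print(robot.get_state()["width"],robot.get_state()["contact_force"],robot.get_state()["time"])
E
```

```text
0 [array([372.3, 205.6]), array([247.6, 213.6])]
0.38 [array([381.2, 197.4]), array([244.7, 200.7])]
0.73 [array([393.6, 193.7]), array([242.4, 183.3])]
scene [(0.57, array([392.5, 192.3]))]
[(0.88, array([373., 193., 414., 236.]))]
top []
[(0.78, array([251., 167., 264., 212.]))]
0 [361.48484005 212.86103544]
0.73 [378.4460558  193.41937275]
0.010366053886133294 [ -4.91513215 -12.13614272   0.9058105 ] 28.05
```

The disc is seen at (392.5,192.3), against a prediction of (393.6,193.7) for 0.73 rad. The arm's mask also starts where a raised arm should. I'll hand in.

```bash
python3 -c "
from workcell import robot
print(robot.job_done())"
```

```text
the job is handed in; nothing more can be done
None
```

The feeder is loaded and the pressure arm is held up at about 0.73 rad (42 degrees). I handed in at about 28 s of the 72 s allowed.

- **Reel:** it was guided down the spindle and met the brake pad at TCP z = 0.0358, against 0.0357 expected for fully home. While pressing it home I briefly saw 22 N vertical and 13 N sideways. It was released there, and the camera found it at the spindle afterwards.
- **Collar:** it was guided down onto the reel with contact at TCP z = 0.0643, against 0.0644 expected. The scene camera still found it at about its predicted place afterwards.
- **Latch and arm:** I pulled the thumb disc to the latch's stop, then swung the arm up with the disc still gripped. In the last check the scene camera saw the disc at (392.5, 192.3), against (393.6, 193.7) predicted for 0.73 rad.

**Failed or disagreeing checks:**
- The top camera could not see the disc because the robot arm hid it.
- My last picture was refused because the 12-view limit was reached, so the final state was checked by the networks and numbers only.
- The tool's tilt reads 0.025 rad more than the arm's lift angle.
- The vertical force on the tool stayed slightly positive during the lift, where I expected a few newtons downwards. The pictures and the disc position nevertheless show the arm up.
- I did not re-measure the bystanders at the end. No contact with them was noticed.

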